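# Engage the two-stage board test fixture and start the test

### The job

The circuit board in the test fixture is ready to be tested. Push the fixture's T-bar lever towards the board, past its first click, fully home against the second stop, then press the round start button down and let it come up again. Only push, with the outside of the fingers: do not grip the bar, and leave the board in its nest and the tools and parts beside the fixture where they are.

Things in the scene. Friction and masses are not known exactly. Their poses are not given: they have to be found in the camera images.
- fixture: board test fixture, a flat grey box with an aluminium deck, 260 x 170 mm, deck 40 mm above the worktop; fixed, at a varying place and yaw. Origin: centre of its underside, on the worktop. x axis along the lever's travel, from the lever and button end (near the robot) to the board end; y to the left, z up. Two guide rails, 14 mm high, lie on the deck at y = +-63 mm.
- lever (a joint): travel of the lever along the fixture's +x, in m: 0 = home (rear stop), 0.028 = first click (detent; the lever rests there if let go); it is found at home or, in some starts, at the first click, 0.056 = second stop (a hard stop, where a detent holds it). Each click takes a push of about 8 N to get over, the lever falls into the nearest stop when let go between them.
- bar_push (a point): middle of the rear face (away from the board) of the black T-bar, 84 mm above the worktop; moves with the lever; axes as the fixture's. The bar is 120 mm wide (y), 28 mm high (14 mm below to 14 mm above this point), 15 mm deep (to +x). The slider block below it is 64 mm above the worktop, its rear face 3 mm to +x. Behind the bar the deck is free for 70 mm, but for the button at the right.
- bar_back: rear part of the T-bar, black, 12 x 120 x 28 mm, the part to push on. Origin: centre of its underside.
- bar_front: front strip of the T-bar (board side), black, 6 x 112 x 18 mm, its top 7 mm below the bar's top. Origin: centre of its underside. Fingers pressing on it and on bar_back at once count as gripping the bar.
- start (a joint): travel of the start button, in m: 0 = up, 0.006 = fully down; it springs back up. Fully down takes 5 N.
- start_top (a point): centre of the top of the round grey start button (24 mm across, in a black housing), at the near right corner of the deck, 103 mm nearer (-x) and 60 mm to the right (-y) of the fixture's centre; it is pressed straight down. This point moves with the button.
- nest (a point): middle of the board nest on the deck (40 mm above the worktop), where the board's origin lies; 85 mm from the fixture's centre on the far side. Axes as the fixture's.
- pcb: small green circuit board, 60 x 90 x 27 mm, lying loose in the nest with its long side across the lever's travel. Origin: centre of its underside.
- driver: blue-handled screwdriver, 142 mm long and 21 mm high, lying loose on the worktop left of the fixture. Origin: centre of its underside.
- reel: solder reel, 62 mm across, 40 mm high, standing loose on the worktop left of the fixture. Origin: centre of its underside.
- nips: blue-handled side cutters, 118 mm long and 14 mm high, lying loose on the worktop right of the fixture. Origin: centre of its underside.
- relay: blue relay block, 35 x 50 x 40 mm, standing loose on the worktop right of the fixture. Origin: centre of its underside.
Things that resemble listed ones, but are neither listed nor needed, are in the scene too. There is more than one size of the pcb; the one meant has the size given above.

How it is judged:
By the outcome, as a careful person would: the job done as asked, in the order asked, and still so for the second after the job is handed in, with the robot touching nothing.
It also fails if it takes over 48 s, if anything falls off the work surface, if the arm or the gripper's body presses on something with over 40 N, if the wrist force passes 120 N, or if a joint passes its speed limit or range.

### The arm

A 6-joint arm with a two-finger parallel gripper is mounted at the origin on a cart in front of the work surface, level with it; the furniture and walls round the work are solid. World frame = base frame: x ahead of the robot, y to its left, z up, the work surface at z = 0. Lengths are in m, angles in rad, forces in N, time in s.
With the tool pointing down it reaches from about 0.25 to 0.775 m from the base axis. Payload 4 kg.
Tool frame: the origin (TCP) lies on the centre line of the jaws, within the pads' length; the fingertips stand 14 mm ahead of it and the grasp point (between the pads) lies 5 mm behind it; z points along the fingers, y is the line along which they close (so a half turn about z gives the same grasp; the last joint's range is limited). The gripper opens to 94 mm and grips with 3 to 60 N. Pads are 16 mm wide; open, the fingers measure 119 mm over their backs; the gripper's body (75 mm by 177 mm) begins 78 mm behind the grasp point.
Start: joints at [-1.377, 0.087, 1.371, -0, 1.684, -0.103], TCP at [0.161, -0.526, 0.22] pointing down, gripper open.
Joint ranges: [-3.1, 3.1], [-0.76, 2.03], [0.27, 2.55], [-1.08, 4.22], [0.17, 2.65], [-2.57, 2.57]. Speed limits (rad/s): [2.79, 2.79, 3.14, 3.14, 3.14, 3.14].

### API

Orientations are given as [roll, pitch, yaw] about the fixed x, y, z axes, in that order (R = Rz(yaw) Ry(pitch) Rx(roll)).
In Python, from workcell import * gives the robot as it stands.
- The arm moves only by the tool jog_arm, never from a script. Its argument "moves" is a list of rows, each a list of 5 numbers: the shift along the tool's x, y, z in mm, then the turn about the tool's z in degrees, then the closure in counts, from 0 (fully open) to 255 (shut). In form: [[dx, dy, dz, yaw, grip], ...]. A call has 1 to 20 rows; each row shifts and turns the commanded pose from where the row before left it, along the tool's axes as they then stand; what a row does not reach is not made up. A row lasts 1/10 s, in which the tool goes at most 50 mm and 8.59 degrees, less where a joint would pass 70% of its speed; a pose out of reach is approached as far as the arm can. A call with a gripper value outside its range is refused whole. The fingers move at their own pace and stop on an object; the grip force is fixed at half the most. Time passes only in rows, so rows that do not move let the fingers close. It gives the time, the measured TCP pose, the force, the opening and the grip force at its end, in the units of the state.
- read_state(): the state, without advancing time (a new reading comes with each control period).
- capture(name): name is "scene" or "top" or "wrist"; returns a dict with "frame" (384x512x3 uint8, blue, green, red), "fx", "fy", "cx", "cy" (pixels), "position" and "orientation" of the camera in the world; the wrist camera has in their place "hand_eye" (4x4, takes a point from camera to tool coordinates, whose origin is the TCP and whose axes are the flange's). Camera axes: x right, y up, looking along -z (the intrinsics and any distortion apply to the point x, -y, -z); pixel columns grow to the right and rows downward; lengths in m; the calibration is good to about 2 mm. A picture is of the moment at which its call begins: read the wrist's pose just before it. There is no depth.
- sign_off(): hands the job in; it is judged then, once.
The state is a dict: "t": time; "joints": joint angles; "joint_vel": joint speeds; "tau": joint torques, N m; "eef_pos": TCP position; "tool_rot": TCP orientation; "wrist_force": force on the tool from outside, world axes, zero at the start; "moment": the same for the moment, N m; "gripper_width": finger opening in m; "finger_force": force on a finger pad.
Only numpy, scipy, OpenCV 4.12 (cv2) and the standard library are available. Lean on these libraries where they do the work, as an engineer would, in place of code of your own. Each camera call takes 0.05 s, during which the arm holds its last target. There are 200 camera calls.

## Working session

There is one attempt and no reset: what is moved stays moved. The work goes in short steps, Python scripts to look and compute and a tool call to move; the robot and the scene stay as the last step left them, time stands still between calls to the robot, and variables do not carry over. Pictures are saved under pics/ and viewed, at most 10 in all, crops included, and the job is handed in when it is done.

Besides the shell and the picture viewer there is one more tool, called after "Emit:" as name(argument=value, ...) on one line, values as JSON. jog_arm: Moves the arm, as the interface text tells. Its arguments: {"type":"object","properties":{"moves":{"type":"array"}},"required":["moves"]}

```bash
mkdir -p pics; cat > h.py <<'E'
from workcell import *
import numpy as np, cv2
from scipy.spatial.transform import Rotation as R
def rot(o):
    o=np.array(o,float)
    if o.shape==(3,3): return o
    return (R.from_euler('xyz',o) if o.size==3 else R.from_quat(o)).as_matrix()
def ray(c,u,v,z):
    d=rot(c['orientation'])@np.array([(u-c['cx'])/c['fx'],-(v-c['cy'])/c['fy'],-1]); p=np.array(c['position'])
    return p+d*(z-p[2])/d[2]
E
python3 - <<'E'
from h import *
for n in('top','scene'):
    c=capture(n); cv2.imwrite(f'pics/{n}.png',c['frame']); print({k:v for k,v in c.items() if k!='frame'})
print(read_state())
E
```

```text
{'fx': 466.5672464553501, 'fy': 466.5672464553501, 'cx': 257.27146364779395, 'cy': 186.25216244991185, 'position': array([ 0.48921484, -0.03332278,  1.24772256]), 'orientation': array([ 0.07727166,  0.01164087, -1.57271027])}
{'fx': 405.9493605129014, 'fy': 405.9493605129014, 'cx': 256.5634141583759, 'cy': 192.12414220629447, 'position': array([0.32894252, 0.53171663, 0.84578806]), 'orientation': array([ 0.68131474,  0.00842328, -2.74881789])}
{'t': 0.1, 'joints': array([-1.37708947e+00,  8.78912981e-02,  1.37209989e+00, -1.23875666e-05,
        1.68361295e+00, -1.03081754e-01]), 'joint_vel': array([ 0.0007036 , -0.00037113, -0.0030088 ,  0.00082395,  0.00117905,
       -0.0003976 ]), 'tau': array([ 1.79269973e-03, -3.41251624e+01, -3.03302050e+01,  7.18844938e-02,
        3.04319803e-02, -9.78022058e-05]), 'eef_pos': array([ 0.16075768, -0.52548794,  0.21841727]), 'tool_rot': array([-3.13959058e+00, -1.94733984e-04,  2.96787035e-01]), 'wrist_force': array([-1.26144751, -0.25034113, -0.18671219]), 'moment': array([-0.03701812,  0.05029042, -0.00845146]), 'finger_force': 0.0, 'gripper_width': 0.09425766176024779}
```

View pics/top.png

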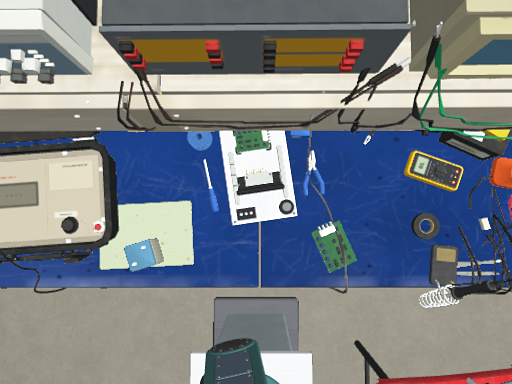

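View pics/scene.png

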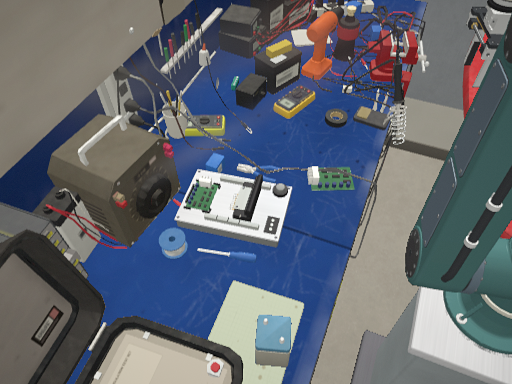

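The top view shows the fixture with its black T-bar at about (260,187). The candidates for the start button are the round grey one at (287,207) and the black switch block at (246,212). The candidates for the board are the green one in the nest at (252,140) and a larger one at (333,247), outside the fixture. By the description I choose the bar at (260,187) and the button at (287,207), and I'll check both in a close crop.

```bash
python3 - <<'E'
from h import *
t=cv2.imread('pics/top.png')[125:235,195:335]; s=cv2.imread('pics/scene.png')[145:255,165:305]
cv2.imwrite('pics/crop.png',np.hstack([cv2.resize(x,None,fx=2.85,fy=5.4*2.85/5.4,interpolation=cv2.INTER_CUBIC) for x in(t,s)]))
c=capture('top');f=c['frame']
# deck: bright, grey
hsv=cv2.cvtColor(f,cv2.COLOR_BGR2HSV); m=((hsv[...,2]>170)&(hsv[...,1]<50)).astype('uint8'); m[:131]=0
m=cv2.morphologyEx(m,cv2.MORPH_CLOSE,np.ones((7,7)))
n,l,st,ce=cv2.connectedComponentsWithStats(m); k=l[205,270]; print(k,st[k])
cn=max(cv2.findContours((l==k).astype('uint8'),0,2)[0],key=cv2.contourArea)
pts=np.array([ray(c,u,v,.04)[:2] for u,v in cn[:,0]],np.float32)
r=cv2.minAreaRect(pts); print(r, cv2.boxPoints(r).round(4).tolist())
g=(cv2.cvtColor(f,cv2.COLOR_BGR2GRAY)<60).astype('uint8')
n,l,st,ce=cv2.connectedComponentsWithStats(g[160:225,225:300])
for a,b in zip(st,ce):
    if a[4]>15: print(a+[225,160,0,0,0],b+[225,160])
E
```

```text
1 [ 219  131   78   94 4796]
((0.6173896789550781, -0.0199788436293602), (0.24868394434452057, 0.17017576098442078), 8.275688171386719) [[0.4821000099182129, 0.046300001442432404], [0.506600022315979, -0.12210000306367874], [0.7526999711990356, -0.08630000054836273], [0.7282000184059143, 0.08209999650716782]]
[ 225  160   75   65 3797] [260.35264683 191.18619963]
[290 160  10  23 162] [295.22839506 170.0308642 ]
[237 172  47  23 430] [259.51860465 185.31860465]
[225 183   3  18  25] [225.68 192.32]
[293 184   7  22  57] [295.80701754 193.78947368]
[279 200  14  14  67] [285.41791045 206.79104478]
[225 202   4  11  20] [227.05 207.2 ]
[237 207  18  13 127] [245.46456693 213.04724409]
[283 208  17  12  37] [293.10810811 215.72972973]
[261 219  24   6  96] [272.4375 222.125 ]
[286 220   8   5  18] [289.94444444 222.27777778]
[243 222  15   3  23] [251.         223.47826087]
```

View pics/crop.png

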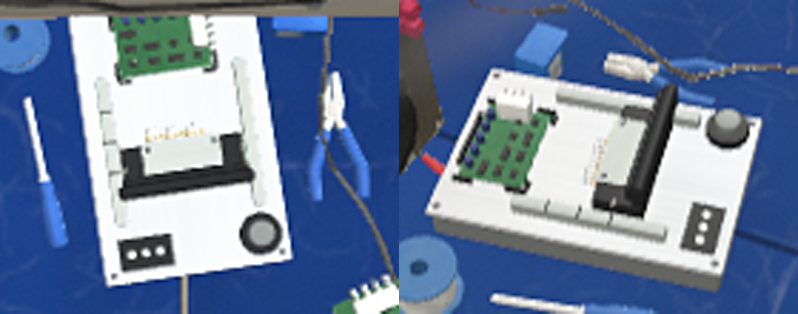

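The crop confirms the choice. The T-bar's lower rear edge runs from (239,194.5) to (284,188), the dome-shaped grey button in its black ring is at (286.5,206.5), and the nested board is clear of both. The black block with three white dots is the decoy.

```bash
cat >> h.py <<'E'
yaw=np.radians(8.28); C=np.array([.623,-.0191]); F=np.array([[np.cos(yaw),-np.sin(yaw)],[np.sin(yaw),np.cos(yaw)]])
def fix(p): return F.T@(np.array(p)[:2]-C)
E
python3 - <<'E'
from h import *
c=capture('top')
for u,v in((238.9,194.5),(283.8,188.2)):
    for z in(.07,.098): print(z,fix(ray(c,u,v,z)).round(4))
for z in(.05,.06): print('btn',fix(ray(c,286.5,206.5,z)).round(4))
s=capture('scene')
print('btn scene',[fix(ray(s,165+327/2.85,145+128/2.85,z)).round(4) for z in(.05,.06,.07)])
w=capture('wrist'); print(w['hand_eye'],w['fx'],w['cx'],w['cy'])
st=read_state(); print(fix(st['eef_pos']),st['eef_pos'],np.degrees(st['tool_rot'][2]))
E
```

```text
0.07 [-0.0561  0.0545]
0.098 [-0.058   0.0533]
0.07 [-0.057  -0.0602]
0.098 [-0.0588 -0.0587]
btn [-0.1032 -0.0611]
btn [-0.1034 -0.0605]
btn scene [array([-0.1019, -0.0575]), array([-0.1032, -0.0494]), array([-0.1046, -0.0412])]
[[ 3.65245706e-04  9.62928803e-01  2.69755420e-01  7.77856067e-02]
 [ 9.99999723e-01 -5.26746586e-04  5.26305848e-04 -7.73257709e-05]
 [ 6.48887807e-04  2.69755153e-01 -9.62928729e-01 -1.66032731e-01]
 [ 0.00000000e+00  0.00000000e+00  0.00000000e+00  1.00000000e+00]] 308.66128365883003 258.02055231697494 189.13298349589144
[-0.53036162 -0.43484901] [ 0.16078976 -0.52579399  0.21907693] 17.001230214460136
```

Emit:
jog_arm(moves=[[0, 0, -20, 8.5, 255], [0, 0, -20, 0.2, 255], [25, -25, 0, 0, 255], [25, -25, 0, 0, 255], [25, -25, 0, 0, 255], [25, -25, 0, 0, 255], [25, -25, 0, 0, 255], [25, -25, 0, 0, 255], [25, -25, 0, 0, 255], [25, -25, 0, 0, 255], [25, -25, 0, 0, 255], [25, -25, 0, 0, 255], [25, -25, 0, 0, 255], [25, -25, 0, 0, 255], [25, -25, 0, 0, 255], [25, -25, 0, 0, 255], [20, -25, 0, 0, 255], [15, -25, 0, 0, 255], [0, -20, 0, 0, 255], [0, 0, 0, 0, 255]])

```text
t: 2.3
eef_pos: [0.4811, -0.0527, 0.2595]
tool_rot: [-3.141, 0.0, 0.149]
wrist_force: [0.4, 0.4, 0.5]
gripper_width: 0.0003
finger_force: 0.0
```

```bash
cat > st.py <<'E'
from h import *
s=read_state(); print(s['t'],fix(s['eef_pos']).round(4),s['eef_pos'].round(4),np.degrees(s['tool_rot']).round(2),s['wrist_force'].round(2),s['gripper_width'])
E
python3 st.py; python3 -c "
from h import *
cv2.imwrite('pics/w1.png',capture('wrist')['frame'])"
```

```text
2.3 [-0.1452 -0.0128] [ 0.4811 -0.0527  0.2595] [-1.7996e+02  1.0000e-02  8.5200e+00] [0.42 0.43 0.47] 0.0002746091489129873
```

View pics/w1.png

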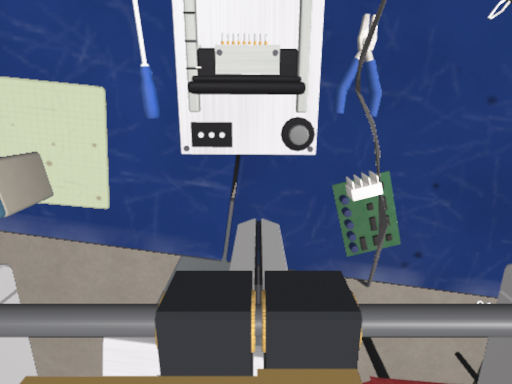

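The wrist view shows the bar (189–305, row 88) level with the tool and the button at (298,133). The closed fingers point down at (258,230), behind the bar.

Emit:
jog_arm(moves=[[20, -6, 20, 0, 255], [25, -6, 25, 0, 255], [0, 0, 30, 0, 255], [0, 0, 30, 0, 255], [0, 0, 25, 0, 255], [0, 0, 20, 0, 255], [0, 0, 15, 0, 255], [0, 0, 6, 0, 255], [0, 0, 0, 0, 255], [10, 0, 0, 0, 255], [10, 0, 0, 0, 255], [8, 0, 0, 0, 255], [0, 0, 0, 0, 255]])

```text
t: 3.65
eef_pos: [0.5534, -0.0322, 0.0891]
tool_rot: [3.141, -0.002, 0.146]
wrist_force: [-1.1, 0.8, -0.1]
gripper_width: 0.0004
finger_force: 0.0
```

```bash
python3 st.py
```

```text
3.65 [-0.0708 -0.0029] [ 0.5534 -0.0322  0.0891] [ 1.7997e+02 -1.0000e-01  8.3400e+00] [-1.1   0.83 -0.12] 0.00036391464595518237
```

Emit:
jog_arm(moves=[[4, 0, 0, 0, 255], [4, 0, 0, 0, 255], [4, 0, 0, 0, 255], [4, 0, 0, 0, 255], [4, 0, 0, 0, 255], [4, 0, 0, 0, 255], [3, 0, 0, 0, 255], [0, 0, 0, 0, 255]])

```text
t: 4.45
eef_pos: [0.579, -0.0283, 0.0884]
tool_rot: [3.141, -0.001, 0.145]
wrist_force: [-0.1, -0.3, 0.4]
gripper_width: 0.0004
finger_force: 0.0
```

```bash
python3 st.py
```

```text
4.45 [-0.0448 -0.0028] [ 0.579  -0.0283  0.0884] [ 1.7999e+02 -5.0000e-02  8.3200e+00] [-0.14 -0.32  0.45] 0.0004393527202275556
```

Emit:
jog_arm(moves=[[4, 0, 0, 0, 255], [4, 0, 0, 0, 255], [2, 0, 0, 0, 255], [0, 0, 0, 0, 255]])

```text
t: 4.85
eef_pos: [0.5876, -0.0271, 0.0884]
tool_rot: [-3.142, 0.002, 0.145]
wrist_force: [-4.7, -0.7, 2.8]
gripper_width: 0.0009
finger_force: 2.1
```

Emit:
jog_arm(moves=[[3, 0, 0, 0, 255], [3, 0, 0, 0, 255], [0, 0, 0, 0, 255]])

```text
t: 5.15
eef_pos: [0.5924, -0.0264, 0.0884]
tool_rot: [-3.142, 0.005, 0.145]
wrist_force: [-7.3, -0.6, 4.9]
gripper_width: 0.0005
finger_force: 3.7
```

Emit:
jog_arm(moves=[[3, 0, 0, 0, 255], [3, 0, 0, 0, 255], [0, 0, 0, 0, 255]])

```text
t: 5.45
eef_pos: [0.6009, -0.0252, 0.0885]
tool_rot: [3.141, -0.002, 0.145]
wrist_force: [-0.2, 0.4, -0.1]
gripper_width: 0.0005
finger_force: 0.0
```

```bash
python3 st.py
```

```text
5.45 [-0.0228 -0.0028] [ 0.6009 -0.0252  0.0885] [ 1.7999e+02 -1.1000e-01  8.3100e+00] [-0.18  0.36 -0.11] 0.0005025640256927508
```

Emit:
jog_arm(moves=[[3, 0, 0, 0, 255], [3, 0, 0, 0, 255], [2, 0, 0, 0, 255], [0, 0, 0, 0, 255]])

```text
t: 5.85
eef_pos: [0.6085, -0.024, 0.0884]
tool_rot: [3.142, -0.0, 0.145]
wrist_force: [0.0, -0.2, -0.1]
gripper_width: 0.0005
finger_force: 0.0
```

Emit:
jog_arm(moves=[[2, 0, 0, 0, 255], [2, 0, 0, 0, 255], [0, 0, 0, 0, 255]])

```text
t: 6.15
eef_pos: [0.6123, -0.0235, 0.0885]
tool_rot: [3.141, -0.0, 0.145]
wrist_force: [-0.4, 0.7, -1.0]
gripper_width: 0.0007
finger_force: 0.0
```

```bash
python3 st.py
```

```text
6.15 [-0.0113 -0.0028] [ 0.6123 -0.0235  0.0885] [ 1.7999e+02 -1.0000e-02  8.3100e+00] [-0.35  0.72 -1.  ] 0.0006903619100795684
```

Emit:
jog_arm(moves=[[2, 0, 0, 0, 255], [2, 0, 0, 0, 255], [0, 0, 0, 0, 255]])

```text
t: 6.45
eef_pos: [0.6126, -0.0234, 0.0885]
tool_rot: [-3.141, 0.009, 0.145]
wrist_force: [-10.0, -0.9, 6.4]
gripper_width: 0.0002
finger_force: 4.9
```

Emit:
jog_arm(moves=[[2, 0, 0, 0, 255], [0, 0, 0, 0, 255]])

```text
t: 6.65
eef_pos: [0.6126, -0.0235, 0.0885]
tool_rot: [-3.141, 0.013, 0.144]
wrist_force: [-15.0, -1.2, 8.6]
gripper_width: 0.0007
finger_force: 7.5
```

```bash
python3 st.py
```

```text
6.65 [-0.0109 -0.0028] [ 0.6126 -0.0235  0.0885] [-179.98    0.76    8.28] [-15.03  -1.21   8.61] 0.0006631213789262973
```

The bar doesn't move at 15 N, so it is against the hard stop. I'll back off, rise, go over the button and check the lever.

Emit:
jog_arm(moves=[[-5, 0, 0, 0, 255], [-10, 0, 0, 0, 255], [-20, 0, 0, 0, 255], [-20, 0, -10, 0, 255], [-20, 0, -20, 0, 255], [-20, 10, -20, 0, 255], [0, 20, -5, 0, 255], [0, 20, 0, 0, 255], [0, 8, 0, 0, 255], [0, 0, 0, 0, 255], [0, 0, 0, 0, 255]])

```text
t: 7.75
eef_pos: [0.5321, -0.0932, 0.143]
tool_rot: [-3.141, 0.001, 0.145]
wrist_force: [0.3, 0.1, -0.2]
gripper_width: 0.0004
finger_force: 0.0
```

```bash
python3 st.py; python3 - <<'E'
from h import *
c=capture('top')['frame'][125:235,195:335]; w=capture('wrist')['frame']
cv2.imwrite('pics/c2.png',np.hstack([cv2.resize(c,(489,384),interpolation=cv2.INTER_CUBIC),w[:,100:411]]))
E
```

```text
7.75 [-0.1007 -0.0603] [ 0.5321 -0.0932  0.143 ] [-1.7995e+02  3.0000e-02  8.3100e+00] [ 0.31  0.06 -0.16] 0.00038458561272768804
```

View pics/c2.png

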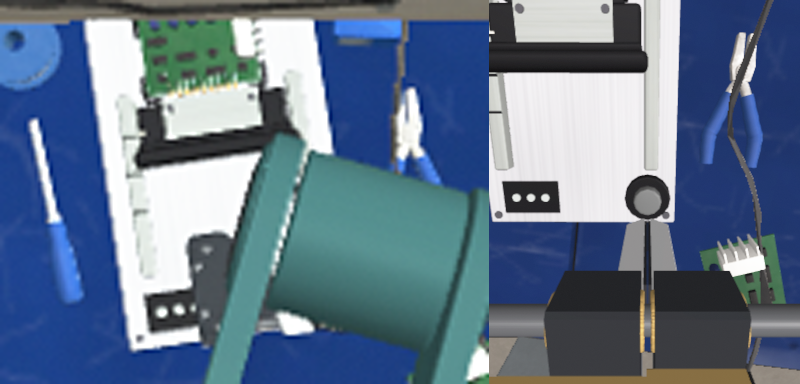

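The lever has stayed home with its pins at the board edge (about (200,93) in the left half), and the button (647,197 on the right) is in line with the fingers (648). Now the press.

Emit:
jog_arm(moves=[[-2, 0, 20, 0, 255], [0, 0, 20, 0, 255], [0, 0, 10, 0, 255], [0, 0, 4, 0, 255], [0, 0, 4, 0, 255], [0, 0, 0, 0, 255]])

```text
t: 8.45
eef_pos: [0.5306, -0.094, 0.0856]
tool_rot: [3.141, -0.0, 0.145]
wrist_force: [-0.2, 0.4, 0.4]
gripper_width: 0.0004
finger_force: 0.0
```

Emit:
jog_arm(moves=[[0, 0, 3, 0, 255], [0, 0, 2, 0, 255], [0, 0, 0, 0, 255]])

```text
t: 8.75
eef_pos: [0.5303, -0.0941, 0.0805]
tool_rot: [3.141, -0.0, 0.145]
wrist_force: [0.8, 0.2, -0.3]
gripper_width: 0.0005
finger_force: 0.0
```

Emit:
jog_arm(moves=[[0, 0, 2, 0, 255], [0, 0, 2, 0, 255], [0, 0, 0, 0, 255]])

```text
t: 9.05
eef_pos: [0.5304, -0.0941, 0.0764]
tool_rot: [3.141, -0.0, 0.145]
wrist_force: [0.3, 0.7, 0.1]
gripper_width: 0.0003
finger_force: 0.0
```

Emit:
jog_arm(moves=[[0, 0, 2, 0, 255], [0, 0, 2, 0, 255], [0, 0, 0, 0, 255]])

```text
t: 9.35
eef_pos: [0.5305, -0.0941, 0.0727]
tool_rot: [3.141, -0.0, 0.145]
wrist_force: [-0.6, 0.6, 2.7]
gripper_width: 0.0004
finger_force: 1.7
```

Emit:
jog_arm(moves=[[0, 0, 2, 0, 255], [0, 0, 0, 0, 255]])

```text
t: 9.55
eef_pos: [0.5305, -0.0941, 0.0707]
tool_rot: [3.141, -0.0, 0.145]
wrist_force: [-1.2, -0.1, 4.1]
gripper_width: 0.0005
finger_force: 2.3
```

Emit:
jog_arm(moves=[[0, 0, 2, 0, 255], [0, 0, 0, 0, 255]])

```text
t: 9.75
eef_pos: [0.5306, -0.0942, 0.0702]
tool_rot: [3.141, -0.001, 0.145]
wrist_force: [-3.0, 0.7, 9.8]
gripper_width: 0.0004
finger_force: 5.1
```

Emit:
jog_arm(moves=[[0, 0, 2, 0, 255], [0, 0, 0, 0, 255]])

```text
t: 9.95
eef_pos: [0.5306, -0.0942, 0.07]
tool_rot: [3.141, -0.001, 0.145]
wrist_force: [-6.4, 1.4, 17.6]
gripper_width: 0.0004
finger_force: 8.8
```

The button has bottomed out after about 6 mm of travel, at 17 N. Release and retreat.

Emit:
jog_arm(moves=[[0, 0, -4, 0, 255], [0, 0, -6, 0, 255], [0, 0, -10, 0, 255], [0, 0, -20, 0, 255], [0, 0, -30, 0, 255], [-15, 0, -30, 0, 255], [-25, 0, -20, 0, 255], [-25, 0, 0, 0, 255], [-25, 0, 0, 0, 255], [-25, 0, 0, 0, 255], [0, 0, 0, 0, 255], [0, 0, 0, 0, 255]])

```text
t: 11.15
eef_pos: [0.4168, -0.1107, 0.1865]
tool_rot: [3.141, -0.001, 0.144]
wrist_force: [-0.5, -0.4, 0.6]
gripper_width: 0.0004
finger_force: 0.0
```

```bash
python3 st.py; python3 - <<'E'
from h import *
c=capture('scene')['frame'][135:265,155:315]; w=capture('wrist')['frame']
cv2.imwrite('pics/c3.png',np.hstack([cv2.resize(c,(472,384),interpolation=cv2.INTER_CUBIC),w[:,90:411]]))
E
```

```text
11.15 [-0.2173 -0.0609] [ 0.4168 -0.1107  0.1865] [ 1.7999e+02 -5.0000e-02  8.2700e+00] [-0.5  -0.44  0.58] 0.0004278536288105272
```

View pics/c3.png

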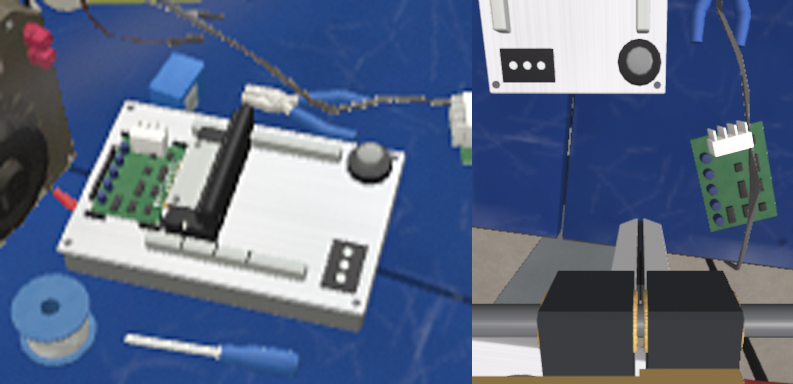

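The lever is fully home against the board (bar at (225,170)) and the button is up again (370,158). The board is in its nest and the neighbouring things haven't moved.

```bash
python3 -c "
from workcell import *
print(sign_off())"
```

```text
the job is handed in; nothing more can be done
None
```

I pushed the lever past its clicks to the second stop, where it held still at 15 N, then pressed the start button fully down and let it spring back up; the job is handed in, with the board and the things beside the fixture left where they were.

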